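# Set the long gauge rod against the stop of the V-cradle

### The job

Two steel gauge rods lie in the two V-grooves of the measuring cradle. Push the longer rod along its groove until its end touches the end stop, without lifting it out of the groove, and leave it there. Leave the shorter rod where it is.

Things in the scene. Friction and masses are not known exactly. Their poses are not given: they have to be found in the camera images.
- cradle: fixed aluminium plate 245x120x10 mm with two parallel black 90 degree V-grooves and an upright end stop. Origin: on the desk, midway between the grooves; x runs along the grooves to the stop, z up. Grooves: x = -115 to +100 mm (the stop's face), middle lines at y = +34 and -34 mm; their upper edges are 27.5 mm above the desk and reach 14.5 mm either side of the middle line
- end_stop: the cradle's rigid end stop, an aluminium plate 112 mm wide across both grooves, 10 mm thick, top 52 mm above the desk. Origin: on the face that the rods meet, midway between the grooves, at the height of the rods' axes (33 mm above the desk). Axes as the cradle's; the rods lie on its -x side
- long_rod: the longer plain steel rod, 24 mm thick, 110 mm long, 0.14 to 0.28 kg, lying loose in either groove, clear of the stop. Origin: its centre; x is the rod's axis and points to the end stop at the start. In a groove its axis is 33 mm and its top 45 mm above the desk. A push along the groove of up to about 5 N slides it
- short_rod: the shorter plain steel rod, 24 mm in diameter and 65 mm long, lying loose in the other groove. Origin and axes as for the longer rod
Mind the look-alikes: they are no part of the job. Leave any orange look-alike of the long_rod alone.

How it is judged:
At the end, for the whole second after the job is handed in: The longer rod lies at rest in its groove (within 10 mm sideways, 6 mm in height and 10 degrees) with its end against the stop (gap under 4 mm); the shorter rod is within 15 mm of where it was (x of long_rod in the frame of end_stop above -0.059 m and (y of long_rod in the frame of end_stop between 0.024 and 0.044 m or y of long_rod in the frame of end_stop between -0.044 and -0.024 m) and z of long_rod in the frame of end_stop below 0.006 m and angle between the x axis of long_rod and the x axis of cradle, either way round below 0.17 rad and linear speed of long_rod below 0.02 m/s and distance of short_rod from where it was at the start of the episode below 0.015 m); the robot touches nothing.
It fails at once if the longer rod is lifted more than 15 mm out of its groove (z of long_rod in the frame of end_stop above 0.015 m).
It fails at once if the shorter rod is moved more than 15 mm (distance of short_rod from where it was at the start of the episode above 0.015 m).
It also fails if it takes over 35 s, if anything falls off the work surface, if the arm or the gripper's body presses on something with over 40 N, if the wrist force passes 120 N, or if a joint passes its speed limit or range.

### The arm

A 6-joint arm with a two-finger parallel gripper is mounted at the origin on a cart in front of the work surface, level with it; the furniture and walls round the work are solid. World frame = base frame: x ahead of the robot, y to its left, z up, the work surface at z = 0. Lengths are in m, angles in rad, forces in N, time in s.
With the tool pointing down it reaches from about 0.325 to 0.875 m from the base axis. Payload 4.4 kg.
Tool frame: the origin (TCP) lies at the very end of the fingers, on their centre line; the grasp point (between the pads) lies 19 mm behind it; z points along the fingers, y is the line along which they close (so a half turn about z gives the same grasp; the last joint's range is limited). The gripper opens to 85 mm and grips with 20 to 120 N. Pads are 22 mm wide; open, the fingers measure 114 mm over their backs; the gripper's body (76 mm by 85 mm) begins 54 mm behind the grasp point. The pads swing forward as they close: fully open they stand 13 mm farther back than shut.
Start: joints at [-1.401, 0.207, 1.542, -0, 1.393, -0.15], TCP at [0.181, -0.546, 0.208] pointing down, gripper open.
Joint ranges: [-2.73, 2.73], [-0.86, 2.22], [0.23, 2.46], [-1.11, 4.25], [0.08, 2.63], [-2.82, 2.82]. Speed limits (rad/s): [2.79, 2.79, 3.14, 3.14, 3.14, 3.14].

### API

Orientations are given as a unit quaternion [x, y, z, w].
In Python, from cell import r, vision, job_done gives the robot as it stands.
- The arm moves only by the tool arm_command, never from a script. Its argument "increments" is a list of rows, each a list of 2 entries, a list of its own where there are three numbers: the shift along the tool's x, y, z in mm, then the turn, a rotation vector about the tool's x, y, z in rad. A call has 1 to 8 rows; each row is the pose to reach, as a shift and turn from the pose commanded when the call began, along the tool's axes at that moment; what a row does not reach only later rows make up. A row lasts 1/10 s, in which the tool goes at most 50 mm and 8.59 degrees, less where a joint would pass 70% of its speed; a pose out of reach is approached as far as the arm can. A call with a gripper value outside its range is refused whole. "jaw" is the opening, from 0 (shut) to 1 (fully open), set as the call begins (left out, the last holds). The fingers move at their own pace and stop on an object; "squeeze" is the grip in N (left out, the last holds). Time passes only in rows, so rows that repeat a pose let the fingers close. It gives the time, the measured TCP pose, the force, the opening and the grip force at its end, in the units of the state.
- r.get_state(): the state, without advancing time (a new reading comes with each control period).
- vision.read_camera(name): name is "scene" or "top"; returns a dict with "frame" (400x640x3 uint8, red, green, blue), "fx", "fy", "cx", "cy" (pixels), "D" ([k1, k2, p1, p2, k3] as OpenCV has them; the pictures are not rectified), "R" (3x3) and "t" (3): a world point X has camera coordinates R X + t. Camera axes: x right, y down, z forward; pixel columns grow to the right and rows downward; lengths in m; the calibration is good to about 2 mm. A picture is of the moment at which its call begins. There is no depth.
- job_done(): hands the job in; it is judged then, once.
The state is a dict: "clock": time; "qpos": joint angles; "qd": joint speeds; "effort": joint torques, N m; "tool_pos": TCP position; "orientation": TCP orientation; "force": force on the tool from outside, world axes, zero at the start; "wrist_torque": the same for the moment, N m; "width": opening from 0.0 (shut) to 1.0 (fully open); "grip_force": force on a finger pad.
Only numpy, scipy, OpenCV 4.12 (cv2) and the standard library are available. Lean on these libraries where they do the work, as an engineer would, in place of code of your own. Each camera call takes 0.05 s, during which the arm holds its last target. There are 200 camera calls.

## Working session

There is one attempt and no reset: what is moved stays moved. The work goes in short steps, Python scripts to look and compute and a tool call to move; the robot and the scene stay as the last step left them, time stands still between calls to the robot, and variables do not carry over. Pictures are saved under pics/ and viewed, at most 10 in all, crops included, and the job is handed in when it is done.

Besides the shell and the picture viewer there is one more tool, called after ">>>" as name([rows], argument=value, ...), one row to a line, values as JSON. arm_command: Moves the arm, as the interface text tells. Its arguments: {"type":"object","properties":{"increments":{"type":"array","items":{"type":"array"}},"jaw":{"type":"number"},"squeeze":{"type":"number"}},"required":["increments"]}

```bash
mkdir -p pics; python3 - <<'E'
from cell import r, vision
import cv2,pickle
for n in("top","scene"):
    d=vision.read_camera(n);pickle.dump(d,open(n+".pkl","wb"));cv2.imwrite(f"pics/{n}0.png",d["frame"][:,:,::-1])
    print(n,d["fx"],d["cx"],d["cy"],d["D"],d["R"],d["t"])
s=r.get_state();print(s["clock"],s["tool_pos"],s["orientation"],s["force"])
E
```

```text
top 418.2665076313984 317.71291513420186 199.80586898290917 [0.02767387 0.         0.         0.         0.        ] [[ 0.01431001 -0.99976369  0.01636429]
 [-0.98849265 -0.0166097  -0.15035422]
 [ 0.15059049 -0.01402441 -0.98849675]] [-0.09223731  0.47257719  0.85235443]
scene 372.3325601120207 319.62527221914297 203.29152471368295 [-0.08274791  0.          0.          0.          0.        ] [[-0.89148408 -0.45304946  0.00152166]
 [-0.24652133  0.48226679 -0.84062238]
 [ 0.38010967 -0.74977659 -0.54161952]] [0.38561481 0.19540336 0.62947944]
0.1 [ 0.18117036 -0.54493194  0.20720832] [ 9.87166273e-01  1.59692322e-01 -1.05100681e-05 -1.05451394e-03] [0.41735824 0.45238113 0.12079653]
```

View pics/top0.png

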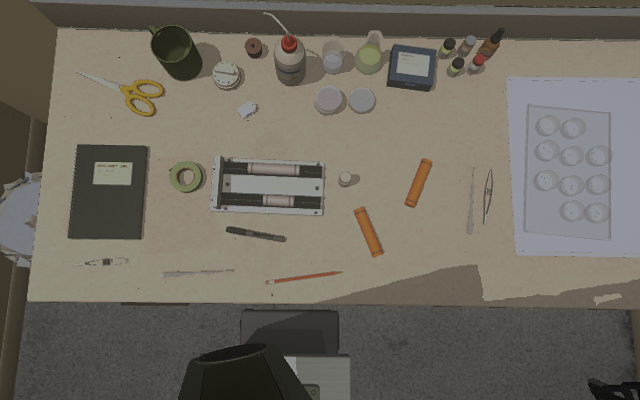

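View pics/scene0.png

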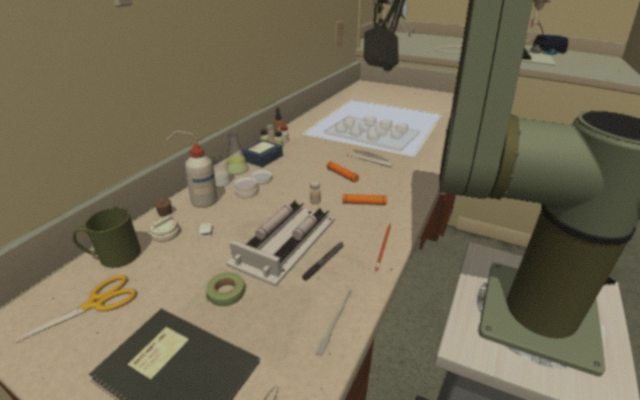

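Candidates in the top view: a rod in the upper groove at cols 247–300, row 169 (about 53 px long), and a rod in the lower groove at cols 262–296, row 200 (about 34 px). Two orange look-alikes lie outside the cradle at (418,183) and (368,231). The upper-groove rod fits "longer". The stop is at the left, col ~215. I'll confirm this in a rectified crop.

```bash
cat > h.py <<'E'
import numpy as np,cv2,pickle
def proj(d,P):
    K=np.array([[d["fx"],0,d["cx"]],[0,d["fy"],d["cy"]],[0,0,1]])
    return cv2.projectPoints(np.array(P,float).reshape(-1,1,3),cv2.Rodrigues(np.array(d["R"]))[0],np.array(d["t"],float),K,np.array(d["D"],float))[0].reshape(-1,2)
def unproj(d,uv,z):
    K=np.array([[d["fx"],0,d["cx"]],[0,d["fy"],d["cy"]],[0,0,1]]);R=np.array(d["R"]);t=np.array(d["t"])
    n=cv2.undistortPoints(np.array(uv,float).reshape(-1,1,2),K,np.array(d["D"],float)).reshape(-1,2)
    v=np.c_[n,np.ones(len(n))]@R; c=-R.T@t
    return c+v*((z-c[2])/v[:,2])[:,None]
def ortho(d,z,x0,x1,y0,y1,s):  # image: col -> -y (y1 left), row -> -x (x1 top); s px/m
    H,W=int((x1-x0)*s),int((y1-y0)*s)
    rr,cc=np.mgrid[:H,:W]
    P=np.c_[(x1-rr/s).ravel(),(y1-cc/s).ravel(),np.full(H*W,z)]
    m=proj(d,P).astype(np.float32).reshape(H,W,2)
    return cv2.remap(d["frame"],m,None,cv2.INTER_CUBIC)
E
python3 - <<'E'
from h import *
d=pickle.load(open("top.pkl","rb"))
p=unproj(d,[(214,185),(247,169),(300,169),(262,200),(296,200),(325,160),(325,213)],0.03);print(p.round(3))
c=p[:2].mean(0)
m=p[[1,2,3,4]].mean(0);x0=round(m[0]-.1,2);y0=round(m[1]-.16,2)
im=ortho(d,0.033,x0,x0+.2,y0,y0+.32,2500);print(x0,x0+.2,y0,y0+.32)
im=cv2.convertScaleAbs(im,alpha=1.5)
for k in range(0,33,2):
    cv2.putText(im,f"{y0+.32-k*.01:.2f}",(k*25,10),0,.33,(255,0,0));cv2.line(im,(k*25,12),(k*25,18),(255,0,0))
for k in range(0,20,2):
    cv2.putText(im,f"{x0+.2-k*.01:.2f}",(0,k*25+4),0,.33,(255,0,0))
cv2.imwrite("pics/ortho.png",im[:,:,::-1])
E
```

```text
[[ 0.503  0.137  0.03 ]
 [ 0.54   0.069  0.03 ]
 [ 0.542 -0.046  0.03 ]
 [ 0.473  0.034  0.03 ]
 [ 0.474 -0.039  0.03 ]
 [ 0.563 -0.1    0.03 ]
 [ 0.447 -0.101  0.03 ]]
0.41 0.61 -0.16 0.16
```

View pics/ortho.png

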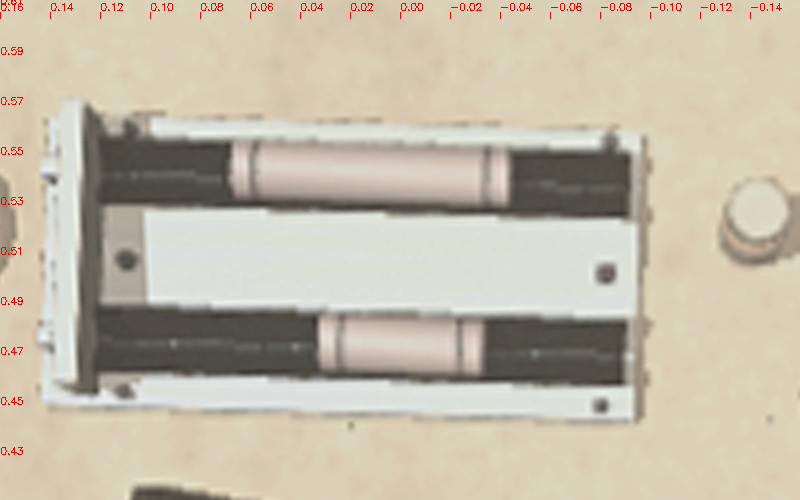

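The crop confirms it. The upper-groove rod measures 111 mm (y +0.068 to -0.044, x≈0.54) and the lower one 65 mm, so the upper rod is the long one. The stop face is at y≈0.121, which leaves about 53 mm to push, along (0.026, 1). I'll push from behind with the fingers shut.

>>> arm_command([
  [[490,-340,85],[0,0,0.347]],
  [[490,-340,85],[0,0,0.347]],
  [[490,-340,85],[0,0,0.347]],
  [[490,-340,85],[0,0,0.347]],
  [[490,-340,85],[0,0,0.347]],
  [[490,-340,85],[0,0,0.347]],
  [[490,-340,85],[0,0,0.347]],
  [[490,-340,85],[0,0,0.347]],
], jaw=0)

```text
clock: 0.9
tool_pos: [0.4189, -0.2276, 0.1515]
orientation: [1.0, -0.013, -0.0, -0.0]
force: [1.0, -0.6, 0.1]
width: -0.005
grip_force: 0.0
```

>>> arm_command([
  [[116,-163,31],[0,0,0]],
  [[116,-163,31],[0,0,0]],
  [[116,-163,31],[0,0,0]],
  [[116,-163,31],[0,0,0]],
  [[116,-163,31],[0,0,0]],
  [[116,-163,31],[0,0,0]],
])

```text
clock: 1.5
tool_pos: [0.5382, -0.0684, 0.12]
orientation: [1.0, -0.012, -0.001, -0.0]
force: [-0.5, 0.2, -0.6]
width: -0.002
grip_force: 0.0
```

```bash
python3 - <<'E'
from h import *
from cell import r,vision
s=r.get_state();print(s["tool_pos"],s["orientation"],s["force"])
d=vision.read_camera("scene")
T=np.array(s["tool_pos"])
print(proj(d,[T,[.54,-.0436,.033],[.542,.0676,.033],[.5385,-.068,.031]]).round(1))
cv2.imwrite("pics/s1.png",cv2.resize(d["frame"][120:320,200:400,::-1],None,fx=3,fy=3,interpolation=2))
E
```

```text
[ 0.53821442 -0.06841606  0.12004614] [ 9.99932991e-01 -1.15298795e-02 -1.03516859e-03 -6.79699001e-05] [-0.52298183  0.18510849 -0.59866989]
[[291.1 171. ]
 [286.3 209.2]
 [257.6 235.6]
 [292.4 204.9]]
```

View pics/s1.png

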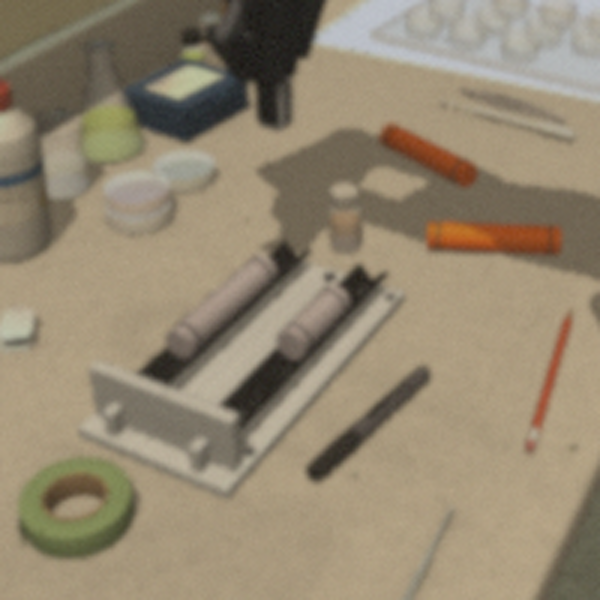

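The scene view shows the long rod in the far groove, from about (262,258) to (182,340) in the crop, with a clear groove behind it. The visible fingertip is at about (275,125), but its projected position is row 153. I'll go lower and check that from both cameras.

>>> arm_command([
  [[0,0,30],[0,0,0]],
  [[0,0,60],[0,0,0]],
  [[0,0,65],[0,0,0]],
  [[0,0,65],[0,0,0]],
])

```text
clock: 1.95
tool_pos: [0.5369, -0.0707, 0.0552]
orientation: [1.0, -0.014, -0.001, -0.0]
force: [0.2, -0.3, 1.2]
width: -0.004
grip_force: 0.0
```

```bash
python3 - <<'E'
from h import *
from cell import r,vision
s=r.get_state();print(s["tool_pos"],s["force"],s["width"])
T=np.array(s["tool_pos"]);o=[]
for n in("scene","top"):
    d=vision.read_camera(n)
    u=proj(d,[T,T+[0,0,.02]]);c=u[0].astype(int);f=d["frame"][c[1]-50:c[1]+50,c[0]-50:c[0]+50]
    f=cv2.resize(cv2.convertScaleAbs(f,alpha=1.5),None,fx=4,fy=4,interpolation=2)
    for p in u: cv2.circle(f,tuple(int(v) for v in (p-c+50)*4),3,(255,0,0),1)
    print(u); o.append(f)
cv2.imwrite("pics/s2.png",np.hstack(o)[:,:,::-1])
E
```

```text
[ 0.53692632 -0.07073244  0.0552283 ] [ 0.17269973 -0.27670528  1.1652189 ] -0.003784427362965084
[[293.16164128 195.68983136]
 [292.83912934 188.19697226]]
[[311.56145244 168.7501262 ]
 [311.57911138 166.57232043]]
```

View pics/s2.png

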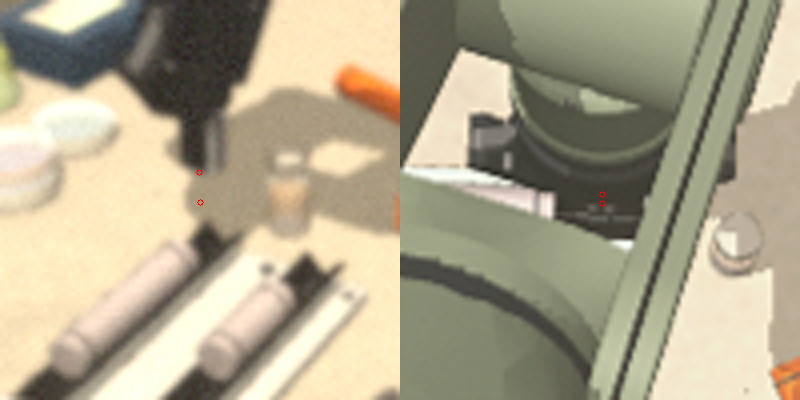

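The column and the top view agree horizontally. The fingertip looks about 20 mm higher than the reported TCP, so I'll descend while watching the force.

>>> arm_command([
  [[0,0,5],[0,0,0]],
  [[0,0,10],[0,0,0]],
  [[0,0,15],[0,0,0]],
  [[0,0,20],[0,0,0]],
  [[0,0,24],[0,0,0]],
  [[0,0,24],[0,0,0]],
])

```text
clock: 2.65
tool_pos: [0.5378, -0.0694, 0.031]
orientation: [1.0, -0.013, -0.001, -0.0]
force: [-0.2, 0.6, 0.3]
width: 0.003
grip_force: 0.0
```

```bash
python3 - <<'E'
from h import *
from cell import r,vision
s=r.get_state();print(s["tool_pos"],s["orientation"],s["force"],s["width"])
T=np.array(s["tool_pos"])
d=vision.read_camera("scene")
P=[T,T+[0,0,.02],[.5395,-.0436,.033],[.542,.0676,.033]]
u=proj(d,P);c=np.array([280,215]);f=d["frame"][165:265,230:330]
f=cv2.resize(cv2.convertScaleAbs(f,alpha=1.5),None,fx=6,fy=6,interpolation=2)
for p in u: cv2.circle(f,tuple(int(v) for v in (p-c+50)*6),3,(255,0,0),1)
print(u)
cv2.imwrite("pics/s3.png",f[:,:,::-1])
E
```

```text
[ 0.5377551  -0.06941442  0.03101977] [ 9.99914719e-01 -1.30247515e-02 -9.20698423e-04 -2.49039897e-04] [-0.21850374  0.58939894  0.30285129] 0.0031358616971505745
[[292.95182663 204.6973871 ]
 [292.62918657 197.42511152]
 [286.53453201 209.26579801]
 [257.59608551 235.55340272]]
```

View pics/s3.png

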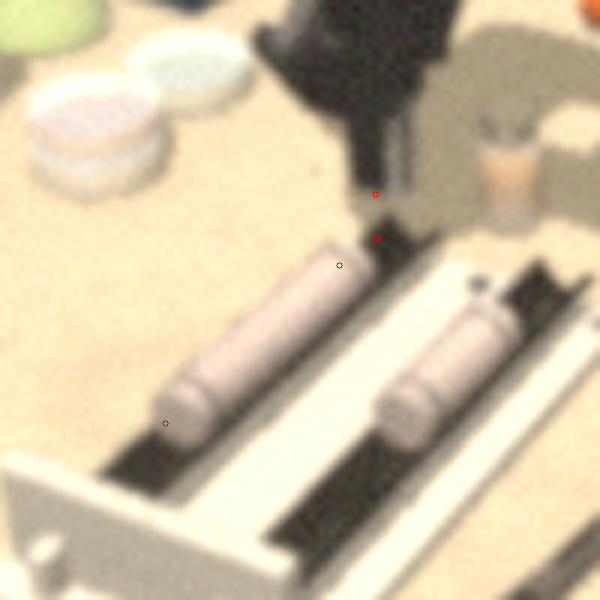

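```bash
python3 - <<'E'
from h import *
from cell import r,vision
d=vision.read_camera("scene");a=pickle.load(open("scene.pkl","rb"))
n=d["frame"][190:214,282:306].astype(int);o=a["frame"][190:214,282:306].astype(int)
print("cols",282);
for i in range(24):print(190+i,*[f"{v:4d}" for v in (n-o)[i].sum(1)//3], '|',n[i,6:16:2].tolist())
print(unproj(d,[(261.3,234.2),(288.3,208)],.033).round(4))
E
```

```text
cols 282
190    6    8   12    5   -5  -36  -77 -100 -113 -107 -111 -100  -81  -65  -63  -81  -71  -61  -51  -51  -48  -43  -45  -45 | [[80, 71, 57], [40, 37, 33], [42, 37, 30], [73, 69, 61], [89, 84, 75]]
191    7    8    7    6   -3  -34  -74 -102 -109 -113 -111 -103  -79  -62  -66  -74  -69  -54  -49  -44  -50  -47  -48  -47 | [[84, 76, 62], [40, 39, 33], [41, 36, 31], [74, 69, 62], [86, 82, 72]]
192   10   11   11    3   -4  -30  -69 -103 -103 -116 -110 -103  -81  -67  -63  -77  -70  -54  -50  -48  -47  -43  -46  -51 | [[85, 76, 65], [45, 41, 39], [39, 37, 33], [74, 67, 62], [91, 85, 76]]
193   11   13    9    8    1  -29  -61  -99 -110 -110 -108 -101  -80  -63  -64  -75  -66  -58  -49  -49  -48  -48  -45  -46 | [[91, 83, 70], [40, 34, 31], [39, 40, 33], [73, 67, 61], [89, 82, 75]]
194   10    6    8    6   -3  -21  -57  -90 -102 -110 -108 -101  -78  -64  -66  -71  -69  -58  -50  -48  -46  -45  -44  -41 | [[99, 90, 74], [48, 45, 37], [44, 40, 32], [75, 70, 61], [88, 84, 73]]
195    7    8    3    9    1  -23  -48  -80  -95 -101 -104  -96  -78  -60  -62  -77  -65  -54  -45  -44  -
[... 3085 characters left out ...]
 [83, 75, 65], [45, 42, 35], [72, 65, 58]]
211    8    9   10    8    6    7    6    2    1    4    1    3    0    3    5    7    4    4    6    9    8    8    9    9 | [[133, 118, 107], [97, 87, 78], [69, 64, 56], [58, 55, 48], [93, 87, 79]]
212    5   10    5    9   10    9    5    2    3   -1    1    1    2    5    8    9    7    6    9   13    8    8    8    5 | [[124, 112, 100], [88, 77, 72], [61, 56, 48], [72, 69, 60], [105, 100, 87]]
213    7    5    6    8    7    0    5    5    2    4    1    2    5    4    2    8    6    8    8    9    6   12    6    9 | [[111, 101, 92], [71, 63, 58], [64, 59, 52], [93, 88, 76], [115, 106, 95]]
[[ 0.5378  0.0603  0.033 ]
 [ 0.5386 -0.0499  0.033 ]]
```

The two cameras disagree by a few mm on the rod's y, and the fingertip looks high. I'll make a short test push while watching the force.

>>> arm_command([
  [[0,-4,0],[0,0,0]],
  [[0,-8,0],[0,0,0]],
  [[0,-12,0],[0,0,0]],
  [[0,-15,0],[0,0,0]],
  [[0,-18,0],[0,0,0]],
  [[0,-20,0],[0,0,0]],
])

```text
clock: 3.35
tool_pos: [0.5391, -0.0493, 0.032]
orientation: [1.0, -0.013, 0.0, 0.0]
force: [0.1, -0.3, 0.9]
width: -0.006
grip_force: 0.0
```

```bash
python3 - <<'E'
from h import *
from cell import r,vision
s=r.get_state();print(s["tool_pos"],s["force"])
d=vision.read_camera("scene");f=d["frame"][165:265,230:330]
f=cv2.resize(cv2.convertScaleAbs(f,alpha=1.5),None,fx=6,fy=6,interpolation=2)
cv2.imwrite("pics/s4.png",f[:,:,::-1])
E
```

```text
[ 0.53907546 -0.04933608  0.03203324] [ 0.05971543 -0.32518666  0.93763234]
```

View pics/s4.png

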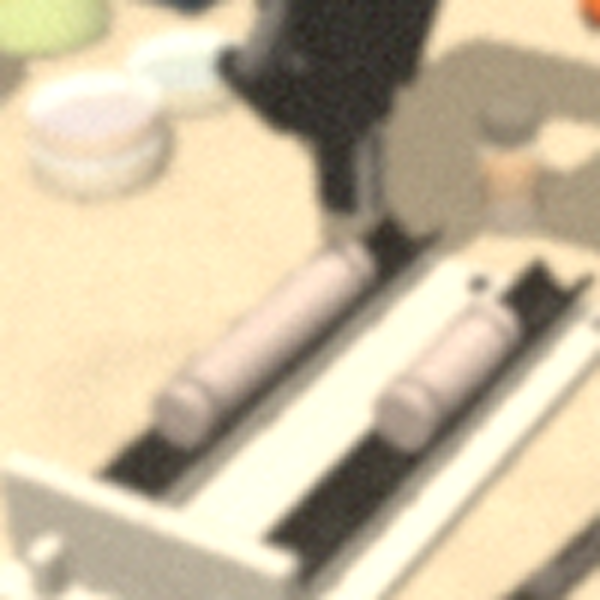

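The rod hasn't moved, there is no force, and the tip at crop (350,215) stands above the rod's rear top at (355,245). The real fingertip is therefore about 20 mm above the reported TCP. I'll back off and go lower with force checks.

>>> arm_command([
  [[0,12,0],[0,0,0]],
  [[0,24,0],[0,0,0]],
  [[0,24,3],[0,0,0]],
  [[0,24,6],[0,0,0]],
  [[0,24,9],[0,0,0]],
  [[0,24,12],[0,0,0]],
  [[0,24,14],[0,0,0]],
  [[0,24,14],[0,0,0]],
])

```text
clock: 4.2
tool_pos: [0.538, -0.0734, 0.0175]
orientation: [1.0, -0.013, -0.001, -0.0]
force: [0.2, 0.0, -0.1]
width: 0.001
grip_force: 0.0
```

There is no contact at reported z 0.0175, below the 27.5 mm groove edges, which confirms the offset. I'll go 4 mm lower and push.

>>> arm_command([
  [[0,0,2],[0,0,0]],
  [[0,0,4],[0,0,0]],
  [[0,-4,4],[0,0,0]],
  [[0,-8,4],[0,0,0]],
  [[0,-12,4],[0,0,0]],
  [[0,-16,4],[0,0,0]],
  [[0,-20,4],[0,0,0]],
  [[0,-24,4],[0,0,0]],
])

```text
clock: 5.0
tool_pos: [0.5392, -0.0498, 0.0141]
orientation: [1.0, -0.013, 0.0, 0.0]
force: [-0.5, -1.8, -0.0]
width: -0.002
grip_force: 0.9
```

Force is -1.8 N along y, so the rod is being pushed. I'll continue.

>>> arm_command([
  [[0,-4,0],[0,0,0]],
  [[0,-8,0],[0,0,0]],
  [[0,-12,0],[0,0,0]],
  [[0,-16,0],[0,0,0]],
  [[0,-20,0],[0,0,0]],
  [[0,-24,0],[0,0,0]],
  [[0,-28,0],[0,0,0]],
  [[0,-32,0],[0,0,0]],
])

```text
clock: 5.8
tool_pos: [0.54, -0.0174, 0.014]
orientation: [1.0, -0.013, 0.0, 0.0]
force: [0.3, -2.6, -0.3]
width: -0.001
grip_force: 1.0
```

```bash
python3 - <<'E'
from h import *
from cell import r,vision
s=r.get_state();print(s["tool_pos"],s["force"])
d=vision.read_camera("scene");f=d["frame"][165:265,230:330]
f=cv2.resize(cv2.convertScaleAbs(f,alpha=1.5),None,fx=6,fy=6,interpolation=2)
cv2.imwrite("pics/s5.png",f[:,:,::-1])
E
```

```text
[ 0.53997358 -0.01742044  0.01403899] [ 0.32396302 -2.57694189 -0.33524937]
```

View pics/s5.png

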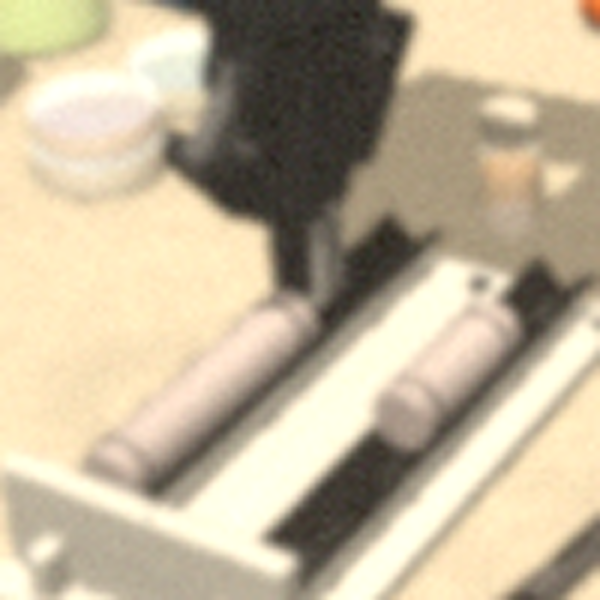

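The rod has slid about 36 mm within its groove. Its front end at crop (115,465) is near the stop's top edge, and the short rod is unmoved. I'll push the rest slowly.

>>> arm_command([
  [[0,-2,0],[0,0,0]],
  [[0,-4,0],[0,0,0]],
  [[0,-6,0],[0,0,0]],
  [[0,-8,0],[0,0,0]],
  [[0,-9,0],[0,0,0]],
  [[0,-10,0],[0,0,0]],
])

```text
clock: 6.45
tool_pos: [0.5402, -0.0077, 0.014]
orientation: [1.0, -0.013, 0.0, 0.0]
force: [0.2, -2.3, 0.1]
width: -0.001
grip_force: 1.1
```

>>> arm_command([
  [[0,-1,0],[0,0,0]],
  [[0,-2,0],[0,0,0]],
  [[0,-3,0],[0,0,0]],
  [[0,-4,0],[0,0,0]],
])

```text
clock: 6.85
tool_pos: [0.5403, -0.0037, 0.014]
orientation: [1.0, -0.013, 0.0, -0.0]
force: [0.3, -2.6, 0.1]
width: -0.0
grip_force: 1.1
```

>>> arm_command([
  [[0,-1,0],[0,0,0]],
  [[0,-2,0],[0,0,0]],
  [[0,-3,0],[0,0,0]],
])

```text
clock: 7.15
tool_pos: [0.5404, -0.0007, 0.014]
orientation: [1.0, -0.013, 0.0, -0.0]
force: [0.6, -2.3, -0.9]
width: 0.001
grip_force: 1.1
```

>>> arm_command([
  [[0,-1,0],[0,0,0]],
  [[0,-2,0],[0,0,0]],
  [[0,-3,0],[0,0,0]],
])

```text
clock: 7.45
tool_pos: [0.5405, 0.0001, 0.0141]
orientation: [1.0, -0.013, -0.0, 0.002]
force: [-1.9, -11.0, 0.7]
width: -0.001
grip_force: 5.1
```

Force jumped to 11 N and the TCP stalled, so the rod is against the stop. I'll back off, rise and check.

>>> arm_command([
  [[0,5,0],[0,0,0]],
  [[0,15,0],[0,0,0]],
  [[0,25,0],[0,0,0]],
  [[0,25,-30],[0,0,0]],
  [[0,25,-70],[0,0,0]],
  [[0,25,-110],[0,0,0]],
  [[0,25,-130],[0,0,0]],
  [[0,25,-130],[0,0,0]],
])

```text
clock: 8.25
tool_pos: [0.543, -0.0236, 0.1483]
orientation: [1.0, -0.013, 0.004, 0.001]
force: [0.5, -0.1, -0.6]
width: -0.003
grip_force: 0.0
```

>>> arm_command([
  [[-100,130,-20],[0,0,0]],
  [[-100,130,-20],[0,0,0]],
  [[-150,250,-20],[0,0,0]],
  [[-150,250,-20],[0,0,0]],
  [[-150,250,-20],[0,0,0]],
  [[-150,250,-20],[0,0,0]],
  [[-150,250,-20],[0,0,0]],
  [[-150,250,-20],[0,0,0]],
])

```text
clock: 9.05
tool_pos: [0.382, -0.2688, 0.1625]
orientation: [1.0, -0.015, -0.001, -0.001]
force: [-0.6, 0.2, -0.9]
width: -0.002
grip_force: 0.0
```

```bash
python3 - <<'E'
from h import *
from cell import r,vision
s=r.get_state();print(s["clock"],s["tool_pos"],s["force"])
d=vision.read_camera("top");im=ortho(d,0.033,.43,.59,-.12,.16,2500)
im=cv2.convertScaleAbs(im,alpha=1.5)
cv2.imwrite("pics/o2.png",im[:,:,::-1])
E
```

```text
9.05 [ 0.38202246 -0.26879775  0.16254012] [-0.55636575  0.22173739 -0.94340077]
```

View pics/o2.png

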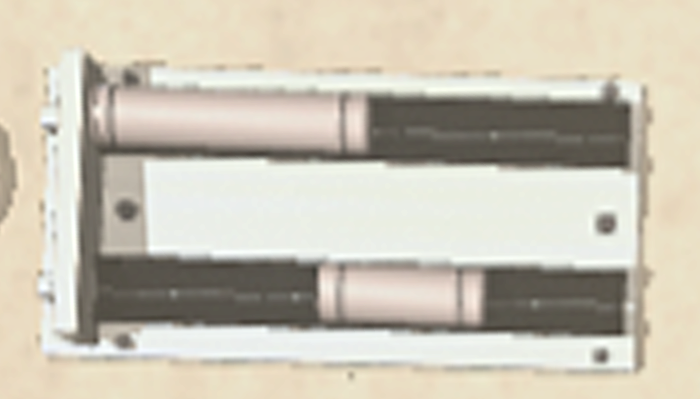

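The rod's front end at col ~92 touches the stop face, and its rear end moved from col 509 to 369, which is 56 mm. It lies straight in its groove. The short rod is still at cols 319–483, and the arm is clear.

```bash
python3 -c "
from cell import job_done
print(job_done())"
```

```text
the job is handed in; nothing more can be done
None
```

The long rod is in its groove with its end against the stop, the short rod was not moved, the arm is clear, and the job was handed in at about 9 s; no verdict was returned.

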